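# Line up a stirrer drive's shaft flat and hold the hub collar on it

## Robot

A 6-joint arm with a two-finger parallel gripper is mounted at the origin on the work surface. World frame = base frame: x ahead of the robot, y to its left, z up, the work surface at z = 0. Lengths are in m, angles in rad, forces in N, time in s.
With the tool pointing down it reaches from about 0.3 to 0.75 m from the base axis. Payload 8.5 kg.
Tool frame: the origin (TCP) lies on the front face of the gripper's body, between the roots of the fingers; the fingertips stand 73 mm ahead of it and the grasp point (between the pads) lies 54 mm ahead of it; z points along the fingers, y is the line along which they close (so a half turn about z gives the same grasp; the last joint's range is limited). The gripper opens to 85 mm and grips with 20 to 120 N. Pads are 22 mm wide; open, the fingers measure 114 mm over their backs; the gripper's body (76 mm by 85 mm) begins 54 mm behind the grasp point. The pads swing forward as they close: fully open they stand 13 mm farther back than shut.
Start: joints at [0.931, 0.381, 1.297, -0, 1.464, -0.215], TCP at [0.227, 0.501, 0.304] pointing down, gripper open.
Joint ranges: [-3.11, 3.11], [-0.89, 2.33], [0.22, 2.48], [-1.42, 4.56], [0.17, 2.85], [-2.88, 2.88]. Speed limits (rad/s): [2.39, 2.39, 3.14, 3.14, 3.14, 3.14].

## Interface

Orientations are given as [roll, pitch, yaw] about the fixed x, y, z axes, in that order (R = Rz(yaw) Ry(pitch) Rx(roll)).
In Python, from cell import monitor, cams, bot gives the robot as it stands.
- The arm moves only by the tool move_arm, never from a script. Its argument "commands" is a list of rows, each a list of 5 numbers: the opening, from -1 (shut) to 1 (fully open), then the shift along the tool's x, y, z in mm, then the turn about the tool's z in degrees. A call has 1 to 20 rows; each row shifts and turns the commanded pose from where the row before left it, along the tool's axes as they then stand; what a row does not reach is not made up. A row lasts 1/12 s, in which the tool goes at most 41.7 mm and 7.16 degrees, less where a joint would pass 70% of its speed; a pose out of reach is approached as far as the arm can. A call is refused whole if a number of a shift passes 41.7 or a number of a turn 7.16, either way. A call with a gripper value outside its range is refused whole. The fingers move at their own pace and stop on an object; "squeeze" is the grip in N (left out, the last holds). Time passes only in rows, so rows that do not move let the fingers close. It gives the time, the measured TCP pose, the force, the opening and the grip force at its end, in the units of the state.
- monitor.state(): the state, without advancing time (a new reading comes with each control period).
- cams.snapshot(name): name is "scene" or "top"; returns a dict with "img" (384x512x3 uint8, red, green, blue), "z_map" (384x512 float32, m along the optical axis (not along the pixel's ray), 0 where there is no reading), "fx", "fy", "cx", "cy" (pixels), "view" (4x4, takes a point from world to camera coordinates). Camera axes: x right, y up, looking along -z (the intrinsics and any distortion apply to the point x, -y, -z); pixel columns grow to the right and rows downward; lengths in m; the calibration is good to about 2 mm. A picture is of the moment at which its call begins.
- bot.sign_off(): hands the job in; it is judged then, once.
The state is a dict: "t": time; "q": joint angles; "qvel": joint speeds; "joint_efforts": joint torques, N m; "ee_pos": TCP position; "tool_rot": TCP orientation; "contact_force": force on the tool from outside, world axes, zero at the start; "ft_torque": the same for the moment, N m; "opening": finger opening in m; "gripper_force": force on a finger pad.
Only numpy, scipy, OpenCV 4.12 (cv2) and the standard library are available. Lean on these libraries where they do the work, as an engineer would, in place of code of your own. Each camera call takes 0.05 s, during which the arm holds its last target. There are 200 camera calls.

## Task

Put the white spacer ring over the stirrer drive's upright shaft, flat in the round pocket, and let go of it. Then pinch the shaft across its yellow flat and, holding it so, turn it until the flat squarely faces the way the red arrow points; next slip the blue collar over the shaft with its red set screw on the flat, all the way down onto the spacer. Finish while holding: keep gripping the collar and pressing it lightly but clearly down on the spacer, flat still facing along the arrow, and leave everything else on the bench undisturbed.

Things in the scene. Friction and masses are not known exactly. Their poses are not given: they have to be found in the camera images.
- drive: white stirrer drive, fixed to the bench, 150 x 150 mm, grey deck 70 mm above the bench. Origin: on the shaft axis, at bench height; z up. The red arrow painted on the deck points outward along the drive's -x axis. Round pocket in the deck about the shaft: 47 mm across, 5 mm deep (floor 65 mm above the bench), 1.5 mm chamfer
- arrow (a point): middle of the red arrow's head on the deck, 60 mm from the shaft axis along the drive's -x, 70 mm above the bench
- shaft (a joint): turn of the shaft (rad, counter-clockwise from above positive, stops at +-2.8). 0: the flat faces exactly the way the arrow points; at the start it is 0.5 to 1.5. Dry friction of about 0.06 N m holds it where it is left. A yellow dash on the shaft tip lies on the side of the flat
- shaft_flat: yellow flat on the 20 mm steel shaft, which is a D in section: flat face 6.5 mm from the axis and 15 mm wide, so 16.5 mm across flat and back, 20 mm elsewhere. Shaft tip 120 mm above the bench, last 6 mm tapering to 14 mm diameter; flat from the pocket floor to 113 mm up. Origin: middle of the face's width, 102 mm above the bench; the face looks along this body's -x; z up
- spacer: loose white plastic ring, outer diameter 42 mm, bore 27 mm, 12 mm thick, about 30 g, lying flat. Origin: centre of its underside. In the pocket its top stands 77 mm above the bench
- collar: loose blue metal collar, 40 mm diameter, 20 mm high, 120 g, flat grip pads at its own +y and -y (44 mm across, 22 mm long). Bore 23 mm; the 4 mm wide screw tip reaches in to 8 mm from the axis, so it passes the shaft only with the screw on the flat (+-0.3 rad). Origin: centre of its underside; screw along its -x; z up. Seated on the spacer, its underside is 77 mm above the bench
- screw (a point): outer end of the collar's red set screw, a 9 mm thick rod: 30 mm from the collar's axis along its -x, 10 mm above its underside
- rubber_ring: bystander: loose black rubber ring, 42 mm outer diameter, 12 mm thick. Origin: centre of its underside
- driver: bystander: screwdriver with yellow handle, 160 mm long, lying on the bench along its own x. Origin: middle, underside
- amber_jar: bystander: amber jar with red lid, 56 mm diameter, 85 mm high. Origin: centre of its foot
- amber_bottle: bystander: amber bottle with red cap, 60 mm diameter, 130 mm high. Origin: centre of its foot
- clear_bottle: bystander: clear bottle with blue cap, 86 mm diameter, 170 mm high. Origin: centre of its foot
- beaker: bystander: glass beaker, 70 mm diameter, 90 mm high. Origin: centre of its foot

How it is judged:
On the way, in this order (a step that is already met when the one before it is completed fails the run):
1. the white spacer lies flat in the pocket round the shaft, let go (horizontal distance between spacer and drive below 0.007 m and z of spacer in the frame of drive below 0.067 m and angle between spacer's own z axis and vertical below 0.06 rad and contact force between the fingers and spacer below 0.1 N), for 0.2 s.
2. the fingers pinch the shaft on its flat and the flat faces along the arrow (within 0.15 rad) (value of joint shaft between -0.15 and 0.15 rad and contact force between the fingers and shaft_flat above 2 N), for 0.2 s.
At the end, for the whole second after the job is handed in: Spacer flat in the pocket; shaft flat within 0.2 rad of the arrow; collar upright round the shaft, down on the spacer (within 2.5 mm), set screw within 0.2 rad of the flat; fingers grip the collar (over 3 N) and it presses on the spacer with 2.5 to 40 N (horizontal distance between spacer and drive below 0.007 m and z of spacer in the frame of drive below 0.067 m and angle between spacer's own z axis and vertical below 0.06 rad and value of joint shaft between -0.2 and 0.2 rad and horizontal distance between collar and drive below 0.004 m and z of collar in the frame of drive below 0.0795 m and angle between collar's own z axis and vertical below 0.07 rad and angle between the x axis of collar and the x axis of shaft_flat, either way round below 0.2 rad and x of screw in the frame of shaft_flat below -0.01 m and contact force between the fingers and collar above 3 N and contact force between collar and spacer between 2.5 and 40 N); the arm keeps its last pose, push and grip.
It fails at once if a bystander is disturbed (moved over 30 mm) (distance of any of rubber_ring, driver, amber_jar, amber_bottle, clear_bottle, beaker from where it was at the start of the episode above 0.03 m).
It also fails if it takes over 70 s, if anything falls off the work surface, if the arm or the gripper's body presses on something with over 40 N, if the wrist force passes 120 N, or if a joint passes its speed limit or range.

## Working session

There is one attempt and no reset: what is moved stays moved. The work goes in short steps, Python scripts to look and compute and a tool call to move; the robot and the scene stay as the last step left them, time stands still between calls to the robot, and variables do not carry over. Pictures are saved under pics/ and viewed, at most 10 in all, crops included, and the job is handed in when it is done.

Besides the shell and the picture viewer there is one more tool, called after "Call:" as a command line: name --pt "numbers of a row" for each row, then --argument value for the rest. move_arm: Moves the arm, as the interface text tells. Its arguments: {"type":"object","properties":{"commands":{"type":"array","items":{"type":"array","items":{"type":"number"}}},"squeeze":{"type":"number"}},"required":["commands"]}

```bash
mkdir -p pics; cat > h.py <<'E'
import numpy as np, cv2
from cell import monitor, cams, bot
def snap(n):
    s=cams.snapshot(n); np.savez('/tmp/%s.npz'%n,**s); return s
def world(s):
    z=s['z_map']; v,u=np.indices(z.shape)
    P=np.stack([(u-s['cx'])/s['fx']*z,-(v-s['cy'])/s['fy']*z,-z,np.ones_like(z)],-1)
    W=P@np.linalg.inv(s['view']).T
    return W[...,:3]
def save(s,f,crop=None,k=1):
    im=s['img'][...,::-1]
    if crop: r0,r1,c0,c1=crop; im=im[r0:r1,c0:c1]
    cv2.imwrite('pics/'+f,cv2.resize(im,None,fx=k,fy=k,interpolation=cv2.INTER_CUBIC))
E
python3 - <<'E'
from h import *
for n in('top','scene'):
    s=snap(n); save(s,n+'0.png',k=1.5); print(n,np.linalg.inv(s['view'])[:3].round(3),s['fx'],[k for k in s])
print(monitor.state())
E
```

```text
top [[-0.026  0.993 -0.115  0.426]
 [-1.    -0.027 -0.007 -0.012]
 [-0.01   0.114  0.993  1.306]] 355.47588149985734 ['img', 'z_map', 'fx', 'fy', 'cx', 'cy', 'view']
scene [[-0.191 -0.649  0.737  1.677]
 [ 0.981 -0.118  0.152  0.209]
 [-0.012  0.752  0.659  1.082]] 490.15240277928797 ['img', 'z_map', 'fx', 'fy', 'cx', 'cy', 'view']
{'t': 0.1, 'q': array([ 9.30694169e-01,  3.81108274e-01,  1.29815473e+00, -2.21462981e-05,
        1.46363633e+00, -2.15328001e-01]), 'qvel': array([ 0.00113023, -0.00085988, -0.00235604,  0.00058944, -0.0007972 ,
        0.00092819]), 'joint_efforts': array([ 4.15763789e-03, -4.49224162e+01, -2.31657887e+01, -1.45861472e-04,
        3.70350812e-03,  1.67068407e-05]), 'ee_pos': array([0.22657423, 0.50096713, 0.3033946 ]), 'tool_rot': array([-3.14031145e+00, -2.57687593e-04,  2.71682072e+00]), 'contact_force': array([ 0.13260139, -0.51307353, -0.25882449]), 'ft_torque': array([-0.02146266, -0.01478684,  0.01241238]), 'gripper_force': 0.0, 'opening': 0.08563756406422254}
```

View pics/top0.png

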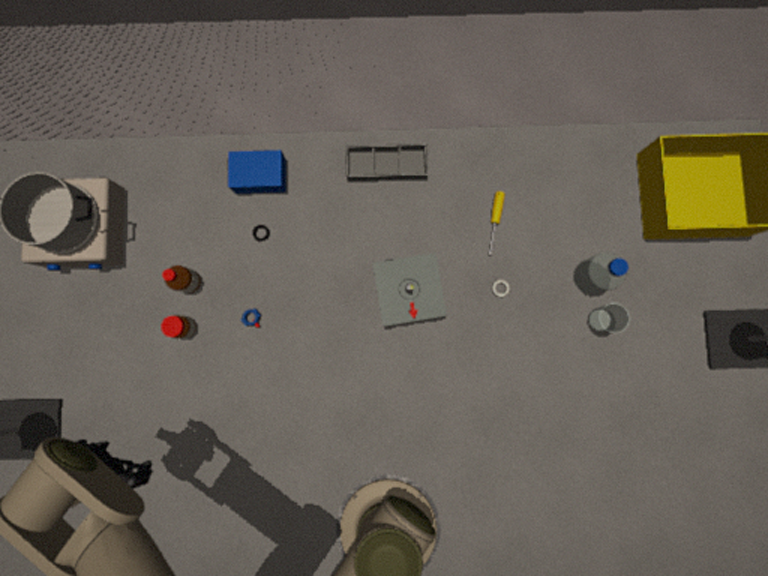

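View pics/scene0.png

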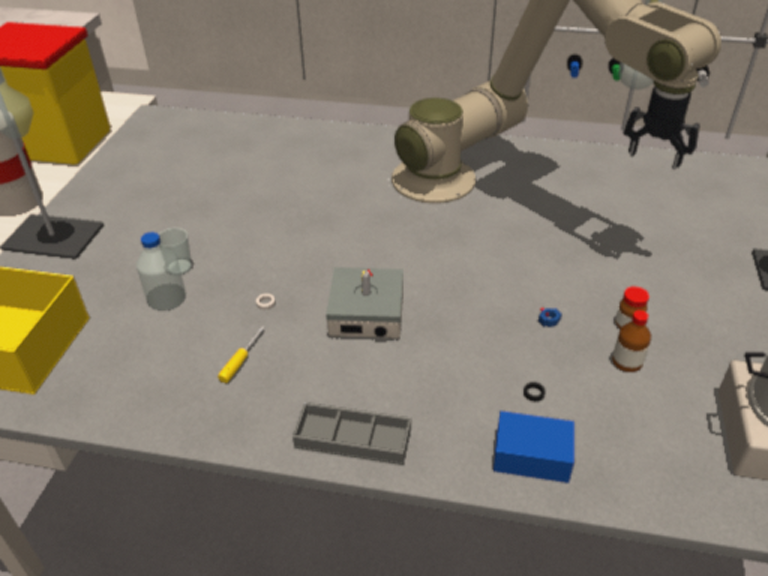

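The top view shows the drive at about (410,290), its arrow pointing down towards the robot, the white spacer at (501,288), and the blue collar at (251,317) with its screw at (257,325), all in 1.5x pixels. The scene view agrees. Next I'll measure these points.

```bash
cat >> h.py <<'E'
def blob(s,W,m,box,zr):
    r0,r1,c0,c1=box; k=np.zeros(m.shape,bool); k[r0:r1,c0:c1]=1
    return m&k&(W[...,2]>zr[0])&(W[...,2]<zr[1])
def masks(s):
    h=cv2.cvtColor(s['img'],cv2.COLOR_RGB2HSV).astype(int); H,S,V=h[...,0],h[...,1],h[...,2]
    return dict(red=((H<8)|(H>172))&(S>120)&(V>70),blue=(H>100)&(H<130)&(S>100),yel=(H>18)&(H<38)&(S>80)&(V>90),white=(S<60)&(V>140))
def circ(P):
    c=cv2.minEnclosingCircle((P[:,:2]*1000).astype(np.float32)); return np.round(c[0],1),round(c[1],1)
E
python3 - <<'E'
from h import *
B={'top':dict(sp=(180,205,322,346),co=(200,225,155,180),dr=(165,222,245,300),sh=(180,200,262,284)),
 'scene':dict(sp=(190,210,165,187),co=(200,222,352,380),dr=(175,230,212,275),sh=(172,205,232,256))}
for n in B:
    s=dict(np.load('/tmp/%s.npz'%n)); W=world(s); M=masks(s); b=B[n]
    print(n)
    def rep(l,m): 
        P=W[m]
        print(l,len(P)); 
        if len(P): print('  mean',P.mean(0).round(4),'mid',((P.max(0)+P.min(0))/2).round(4),'rng',np.ptp(P,0).round(4),circ(P))
    any_=np.ones(M['red'].shape,bool)
    rep('spacer white',blob(s,W,M['white'],b['sp'],(-.01,.03)))
    rep('spacer z>6',blob(s,W,any_,b['sp'],(.007,.03)))
    rep('collar blue',blob(s,W,M['blue'],b['co'],(-.01,.04)))
    rep('collar bluetop',blob(s,W,M['blue'],b['co'],(.016,.04)))
    rep('screw',blob(s,W,M['red'],b['co'],(-.01,.04)))
    rep('arrow',blob(s,W,M['red'],b['dr'],(.06,.08)))
    rep('red tip',blob(s,W,M['red'],b['dr'],(.08,.14)))
    rep('yel',blob(s,W,M['yel'],b['dr'],(.06,.14)))
    rep('shaft',blob(s,W,any_,b['sh'],(.085,.14)))
    rep('shafttip',blob(s,W,any_,b['sh'],(.115,.14)))
    d=blob(s,W,any_,b['dr'],(.063,.076)); rep('deck',d)
    r=cv2.minAreaRect((W[d][:,:2]*1000).astype(np.float32)); print('  rect',r)
    print('bench z',np.median(W[225:260,250:300,2] if n=='top' else W[240:255,240:270,2]))
    if n=='top': save(s,'t1.png',(165,225,150,350),4)
    else: save(s,'s1.png',(165,235,205,285),8)
E
```

```text
top
spacer white 48
  mean [ 0.5576 -0.2907  0.0106] mid [ 0.5577 -0.292   0.0079] rng [0.0378 0.0402 0.0187] (array([ 558.1, -291.3]), 21.1)
spacer z>6 59
  mean [ 0.5581 -0.288   0.0117] mid [ 0.5664 -0.2843  0.0121] rng [0.0553 0.0631 0.0102] (array([ 573.4, -287.2]), 35.3)
collar blue 70
  mean [0.5026 0.3196 0.0182] mid [0.5036 0.3192 0.0151] rng [0.0367 0.0431 0.0232] (array([502.9, 319. ]), 21.8)
collar bluetop 53
  mean [0.5021 0.3207 0.0206] mid [0.5035 0.3206 0.0215] rng [0.0364 0.0402 0.0105] (array([503.2, 321. ]), 20.8)
screw 8
  mean [0.485  0.3054 0.0113] mid [0.4855 0.3052 0.009 ] rng [0.0078 0.0071 0.019 ] (array([484.8, 305.1]), 4.7)
arrow 33
  mean [ 0.5056 -0.0707  0.0706] mid [ 0.5062 -0.071   0.071 ] rng [0.0317 0.0143 0.0118] (array([506.1, -69.2]), 16.4)
red tip 0
yel 4
  mean [ 0.5565 -0.0685  0.1066] mid [ 0.5562 -0.07    0.0942] rng [0.0088 0.006  0.0525] (array([556.2, -70. ]), 5.3)
shaft 28
  mean [ 0.5534 -0.0611  0.1152] mid [ 0.5537 -0.0605  0.1053] rng [0.0177 0.0137 0.0351] (array([554.4, -62.3]), 9.6)
shafttip 21
  mean [ 0.5554 -0.0616  0.1185] mid
[... 1220 characters left out ...]
ng [0. 0. 0.] (array([546.4, -58.5]), 0.0)
yel 5
  mean [ 0.5433 -0.0702  0.1084] mid [ 0.5284 -0.0742  0.0959] rng [0.0628 0.0186 0.0517] (array([528.4, -74.2]), 32.8)
shaft 64
  mean [ 0.5598 -0.0604  0.1064] mid [ 0.5569 -0.0611  0.1057] rng [0.0209 0.0174 0.0414] (array([557. , -59.8]), 10.6)
shafttip 17
  mean [ 0.5567 -0.0612  0.12  ] mid [ 0.5563 -0.0606  0.1212] rng [0.0198 0.0133 0.0105] (array([556.2, -61.4]), 10.1)
deck 1503
  mean [ 0.5622 -0.0609  0.0699] mid [ 0.5555 -0.0623  0.0694] rng [0.17   0.1652 0.0127] (array([555.2, -62. ]), 105.1)
  rect ((554.5598754882812, -62.561309814453125), (160.68565368652344, 150.4288330078125), 7.780084133148193)
bench z 0.0004690540779297425
```

View pics/s1.png

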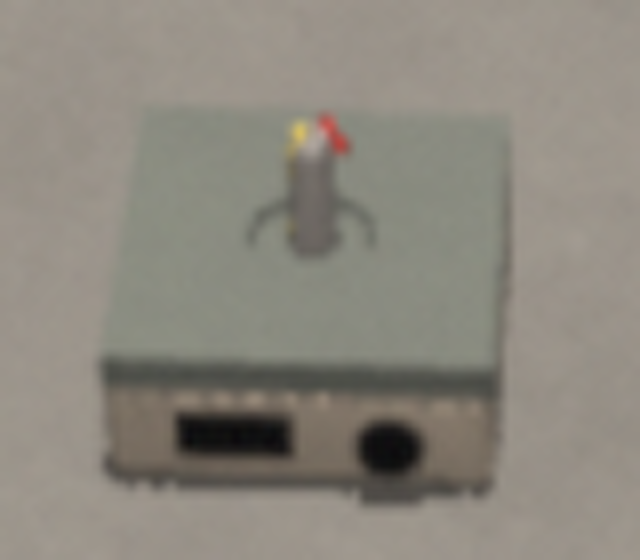

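View pics/t1.png

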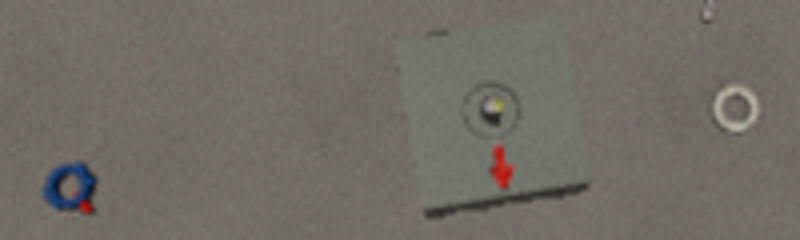

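The crops confirm it: the yellow dash is on the −y side of the shaft, so the shaft stands at about 1.4 rad. The drive's yaw is about 7.8°, with its axis at (0.5555, −0.062). I'll start with the spacer.

Call:
move_arm --pt "1 0 0 0 -6.08" --pt "1 0 0 0 -6.08" --pt "1 0 0 0 -6.08" --pt "1 0 0 0 -6.08" --pt "1 -15 -36 0 0" --pt "1 -15 -36 0 0" --pt "1 -15 -36 0 0" --pt "1 -15 -36 0 0" --pt "1 -15 -36 0 0" --pt "1 -15 -36 0 0" --pt "1 -15 -36 0 0" --pt "1 -15 -36 0 0" --pt "1 -15 -36 0 0" --pt "1 -15 -36 0 0" --pt "1 -15 -36 0 0" --pt "1 -15 -36 0 0" --pt "1 -15 -36 0 0" --pt "1 -15 -36 0 0" --pt "1 -15 -36 0 0" --pt "1 -15 -36 0 0" --squeeze 40

```text
t: 1.77
ee_pos: [0.4667, -0.077, 0.3037]
tool_rot: [3.141, -0.0, 3.141]
contact_force: [0.2, 1.2, -0.2]
opening: 0.0855
gripper_force: 0.0
```

```bash
python3 - <<'E'
from h import *
s=snap('top');W=world(s)
m=masks(s)
import json
# refine: average several frames for spacer / shaft / collar, intensity-based
acc=[]
for i in range(4):
    s=snap('scene'); W=world(s); M=masks(s)
    P=W[blob(s,W,(W[...,2]>.014),(200,222,352,380),(.015,.03))]; a=cv2.minAreaRect((P[:,:2]*1000).astype(np.float32))
    sc=W[blob(s,W,M['red'],(200,222,352,380),(-.01,.04))]
    print(P.mean(0).round(4),circ(P),sc.mean(0).round(4))
print(monitor.state()['ee_pos'],monitor.state()['tool_rot'])
E
```

```text
[0.5043 0.3206 0.0199] (array([501.1, 320. ]), 25.0) [0.4866 0.3045 0.0172]
[0.503  0.3216 0.0192] (array([502.2, 321.8]), 24.5) [0.4815 0.3049 0.0126]
[0.5045 0.3218 0.0198] (array([503.3, 320.6]), 25.4) [0.4838 0.3047 0.0147]
[0.5048 0.3215 0.0195] (array([502.7, 320.4]), 26.1) [0.4836 0.3047 0.0146]
[ 0.4661195  -0.07462103  0.30356805] [ 3.14085830e+00 -1.06253308e-03  3.14097877e+00]
```

Call:
move_arm --pt "1 -11.4 -26.9 0 0" --pt "1 -11.4 -26.9 0 0" --pt "1 -11.4 -26.9 0 0" --pt "1 -11.4 -26.9 0 0" --pt "1 -11.4 -26.9 0 0" --pt "1 -11.4 -26.9 0 0" --pt "1 -11.4 -26.9 0 0" --pt "1 -11.4 -26.9 0 0" --pt "0.36 0 0 33 0" --pt "0.36 0 0 33 0" --pt "0.36 0 0 33 0" --pt "0.36 0 0 33 0" --pt "0.36 0 0 33 0" --pt "0.36 0 0 33 0" --pt "0.36 0 0 0 0" --pt "0.36 0 0 0 0"

```text
t: 3.35
ee_pos: [0.5577, -0.2887, 0.1057]
tool_rot: [3.14, -0.002, -3.14]
contact_force: [-0.1, 0.3, 0.4]
opening: 0.0583
gripper_force: 0.0
```

```bash
python3 - <<'E'
from h import *
print(monitor.state()['ee_pos'],monitor.state()['opening'])
s=snap('scene'); W=world(s); save(s,'s2.png',(140,240,120,240),6)
# lowest dark finger points per side
g=(s['img'].max(-1)<60)&(W[...,2]>.012)&(abs(W[...,0]-.558)<.05)&(abs(W[...,1]+.29)<.08)&(W[...,2]<.11)
P=W[g]
for sg in(1,-1):
    Q=P[(P[:,1]+.29)*sg>0]; print(len(Q),np.sort(Q[:,2])[:8].round(3),Q[np.argsort(Q[:,2])[:15]].mean(0).round(4))
E
```

```text
[ 0.55765548 -0.28874545  0.1056868 ] 0.05831059170541834
126 [0.042 0.05  0.051 0.052 0.052 0.06  0.06  0.06 ] [ 0.562  -0.2482  0.0594]
111 [0.038 0.038 0.039 0.039 0.039 0.041 0.043 0.044] [ 0.555  -0.3183  0.0446]
```

View pics/s2.png

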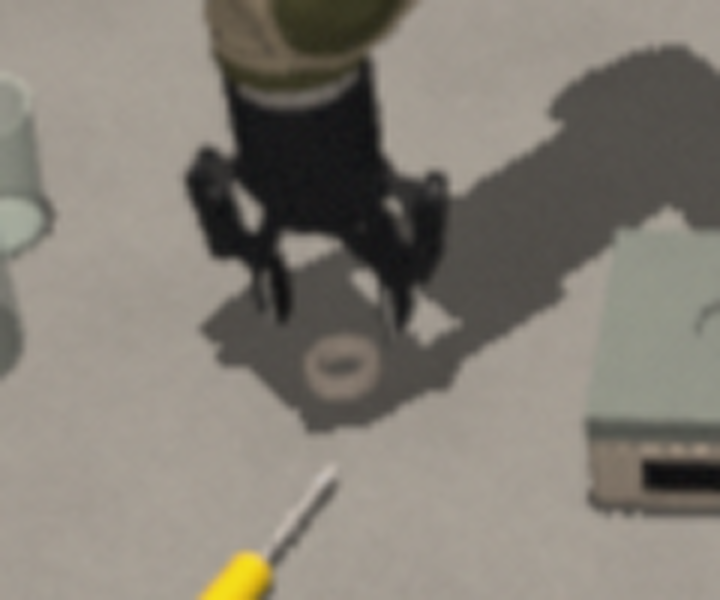

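The gripper straddles the spacer, which is at about (342,366) in the crop. The tips stand at about 0.038, roughly 67 mm ahead of the TCP. I'll check the spacer's centre by ray, then lower.

```bash
cat >> h.py <<'E'
def ray(s,u,v,z):
    C=np.linalg.inv(s['view']); d=C[:3,:3]@np.array([(u-s['cx'])/s['fx'],-(v-s['cy'])/s['fy'],-1]); o=C[:3,3]
    return o+d*(z-o[2])/d[2]
E
python3 - <<'E'
from h import *
s=dict(np.load('/tmp/scene.npz')); print(ray(s,177,201,.012).round(4))
E
```

```text
[ 0.5659 -0.284   0.012 ]
```

Call:
move_arm --pt "0.36 0 0 8 0" --pt "0.36 0 0 8 0" --pt "0.36 0 0 8 0" --pt "0.36 0 0 8 0" --pt "0.36 0 0 0 0" --pt "0.36 0 0 0 0"

```text
t: 3.9
ee_pos: [0.5575, -0.2902, 0.0734]
tool_rot: [3.141, -0.001, 3.141]
contact_force: [-0.1, -1.0, 0.7]
opening: 0.0583
gripper_force: 0.0
```

Call:
move_arm --pt "-0.2 0 0 0 0" --pt "-0.4 0 0 0 0" --pt "-0.4 0 0 0 0" --pt "-0.4 0 0 0 0" --pt "-0.4 0 0 0 0" --pt "-0.4 0 0 0 0" --squeeze 30

```text
t: 4.4
ee_pos: [0.5578, -0.2904, 0.0745]
tool_rot: [-3.141, 0.001, 3.141]
contact_force: [-0.4, -0.5, 5.0]
opening: 0.0399
gripper_force: 30.7
```

Call:
move_arm --pt "-0.4 0 0 -20 0" --pt "-0.4 0 0 -40 0" --pt "-0.4 0 0 -40 0" --pt "-0.4 0 0 -20 0" --pt "-0.4 0 0 0 0" --pt "-0.4 0 0 0 0"

```text
t: 4.9
ee_pos: [0.5576, -0.2901, 0.1944]
tool_rot: [-3.141, 0.001, 3.141]
contact_force: [0.0, 0.3, -0.8]
opening: 0.0399
gripper_force: 30.5
```

```bash
python3 - <<'E'
from h import *
st=monitor.state();print(st['ee_pos'],st['opening'],st['gripper_force'])
s=snap('scene'); W=world(s); save(s,'s3.png',(110,210,120,240),6)
d=W-st['ee_pos']; rg=s['img'].astype(int)
m=(abs(d[...,0])<.05)&(abs(d[...,1])<.04)&(d[...,2]<-.05)&(d[...,2]>-.09)
print('near points',m.sum())
w=m&(rg.min(-1)>75)
P=d[w]; print(len(P),'min',P.min(0).round(4),'max',P.max(0).round(4),'mean',P.mean(0).round(4))
t=P[P[:,2]>np.percentile(P[:,2],40)]; print(np.percentile(P,[3,97],axis=0).round(4))
E
```

```text
[ 0.55758846 -0.29013244  0.19444224] 0.03990496445817183 30.52978802472353
near points 144
112 min [-0.0202 -0.0291 -0.0768] max [ 0.0231  0.036  -0.0501] mean [ 0.0032  0.0015 -0.0648]
[[-0.0174 -0.023  -0.0752]
 [ 0.0213  0.0288 -0.0525]]
```

View pics/s3.png

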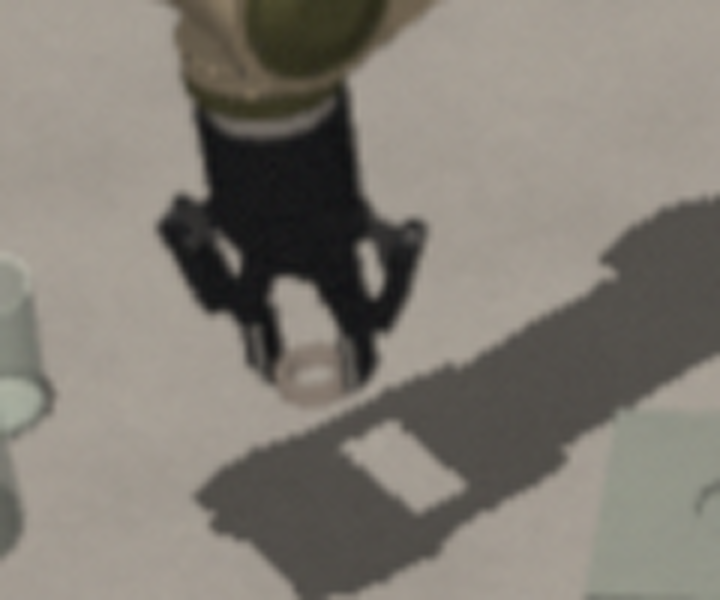

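The grip is good, but the tips sit flush with the ring's underside (the bench pushed back with 5 N). In the pocket they need to be at least 5 mm higher, so I'll regrip about 7 mm up.

Call:
move_arm --pt "-0.4 0 0 40 0" --pt "-0.4 0 0 40 0" --pt "-0.4 0 0 30 0" --pt "-0.4 0 0 9 0" --pt "-0.4 0 0 0 0" --pt "-0.4 0 0 0 0" --pt "0.2 0 0 0 0" --pt "0.2 0 0 0 0" --pt "0.2 0 0 0 0" --pt "0.2 -2 0 -6 0" --pt "0.2 0 0 0 0" --pt "-0.4 0 0 0 0" --pt "-0.4 0 0 0 0" --pt "-0.4 0 0 0 0" --pt "-0.4 0 0 0 0"

```text
t: 6.2
ee_pos: [0.5599, -0.2903, 0.0819]
tool_rot: [-3.141, 0.001, 3.141]
contact_force: [-0.7, 0.3, 5.6]
opening: 0.0381
gripper_force: 29.4
```

Call:
move_arm --pt "-0.4 0 0 -20 0" --pt "-0.4 0 0 -30 0" --pt "-0.4 0 0 -40 0" --pt "-0.4 0 0 -40 0" --pt "-0.4 0 0 0 0" --pt "-0.4 0 0 0 0"

```text
t: 6.7
ee_pos: [0.56, -0.2905, 0.2133]
tool_rot: [-3.138, 0.004, 3.141]
contact_force: [-0.5, 0.0, -1.0]
opening: 0.0384
gripper_force: 30.2
```

```bash
python3 - <<'E'
from h import *
st=monitor.state();print(st['ee_pos'],st['opening'],st['gripper_force'])
for i in range(2):
    s=snap('scene'); W=world(s)
    d=W-st['ee_pos']; rg=s['img'].astype(int)
    m=(abs(d[...,0])<.05)&(abs(d[...,1])<.03)&(d[...,2]<-.045)&(d[...,2]>-.1)&(rg.min(-1)>75)
    P=d[m]; print(len(P),np.percentile(P,[3,50,97],axis=0).round(4))
E
```

```text
[ 0.55998001 -0.29045936  0.21334255] 0.038380787202284716 30.197168556042016
113 [[-0.0209 -0.022  -0.081 ]
 [ 0.0066 -0.0006 -0.0713]
 [ 0.0193  0.0247 -0.0465]]
113 [[-0.0217 -0.0226 -0.0833]
 [ 0.0058 -0.0003 -0.0741]
 [ 0.0183  0.0248 -0.0553]]
```

```bash
python3 - <<'E'
from h import *
s=dict(np.load('/tmp/scene.npz')); save(s,'s4.png',(130,190,140,210),10)
W=world(s); g=(s['img'].max(-1)<60)&(abs(W[...,0]-.56)<.04)&(abs(W[...,1]+.29)<.06)
P=W[g]-[.56,-.29,.2133]; 
for sg in(1,-1):
    Q=P[P[:,1]*sg>0]; print(np.sort(Q[:,2])[:10].round(4))
E
```

```text
[-0.0627 -0.0626 -0.0612 -0.0609 -0.0557 -0.0537 -0.0526 -0.0523 -0.0504
 -0.0471]
[-0.0674 -0.0635 -0.0634 -0.0612 -0.0611 -0.0606 -0.0574 -0.0569 -0.0556
 -0.0533]
```

View pics/s4.png

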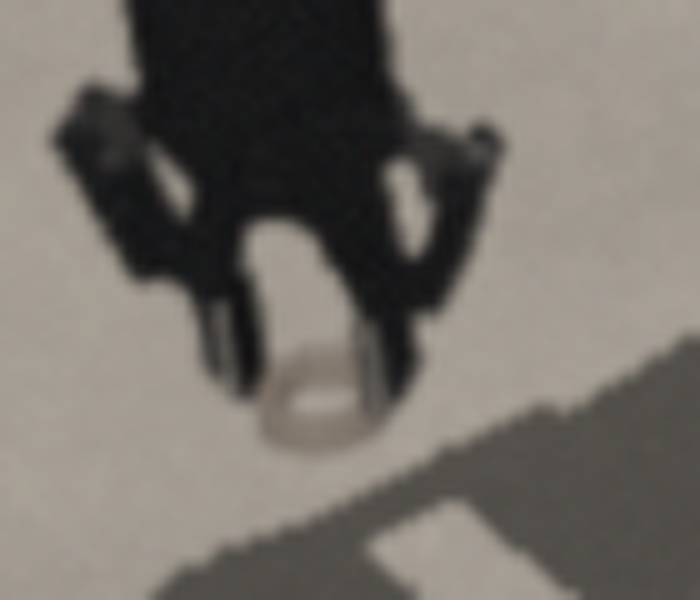

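Call:
move_arm --pt "-0.4 0 5 -6 0" --pt "-0.4 0 10 -6 0" --pt "-0.4 0.5 18 0 0" --pt "-0.4 0.5 20 0 0" --pt "-0.4 0.5 20 0 0" --pt "-0.4 0.5 20 0 0" --pt "-0.4 0.5 20 0 0" --pt "-0.4 0.5 20 0 0" --pt "-0.4 0.5 20 0 0" --pt "-0.4 0.5 20 0 0" --pt "-0.4 0.5 20 0 0" --pt "-0.4 0 18 0 0" --pt "-0.4 0 12 0 0" --pt "-0.4 0 5 0 0" --pt "-0.4 0 0 0 0" --pt "-0.4 0 0 0 0" --pt "-0.4 0 0 0 0"

```text
t: 8.22
ee_pos: [0.5552, -0.063, 0.2229]
tool_rot: [-3.141, -0.0, 3.14]
contact_force: [0.2, 0.0, -1.0]
opening: 0.0383
gripper_force: 30.2
```

```bash
python3 - <<'E'
from h import *
st=monitor.state();print(st['ee_pos'],st['opening'],st['gripper_force'],st['tool_rot'])
for i in range(2):
    s=snap('scene'); W=world(s)
    d=W-st['ee_pos']; rg=s['img'].astype(int)
    m=(abs(d[...,0])<.03)&(abs(d[...,1])<.03)&(d[...,2]<-.05)&(d[...,2]>-.09)&(rg.min(-1)>75)
    P=W[m]; print(len(P),np.percentile(P,[3,50,97],axis=0).round(4))
    m=(abs(d[...,0])<.03)&(abs(d[...,1])<.03)&(W[...,2]<.118)&(W[...,2]>.08)
    P=W[m]; print(len(P),np.percentile(P,[3,50,97],axis=0).round(4))
save(s,'s5.png',(110,220,190,300),5)
E
```

```text
[ 0.55524713 -0.06296027  0.22285233] 0.038303682125125534 30.208474276587367 [-3.14137817e+00 -4.88437283e-05  3.14049591e+00]
110 [[ 0.5338 -0.0795  0.1408]
 [ 0.5621 -0.0609  0.1507]
 [ 0.5736 -0.0384  0.1577]]
54 [[ 0.5554 -0.0687  0.0818]
 [ 0.5618 -0.0589  0.1009]
 [ 0.5675 -0.0529  0.1159]]
112 [[ 0.5343 -0.0794  0.1425]
 [ 0.5623 -0.0614  0.1508]
 [ 0.5735 -0.0382  0.1595]]
60 [[ 0.5543 -0.0688  0.0828]
 [ 0.5626 -0.0587  0.1029]
 [ 0.5672 -0.053   0.1172]]
```

View pics/s5.png

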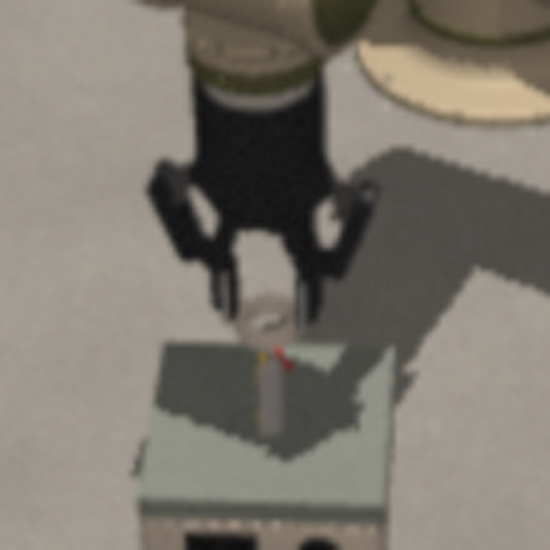

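The spacer hangs level just above the shaft, ring at (268,320) and shaft tip at (270,355). Small correction, then lower.

Call:
move_arm --pt "-0.4 -1.5 -0.5 0 0" --pt "-0.4 0 0 8 0" --pt "-0.4 0 0 8 0" --pt "-0.4 0 0 8 0" --pt "-0.4 0 0 8 0" --pt "-0.4 0 0 8 0" --pt "-0.4 0 0 8 0" --pt "-0.4 0 0 8 0" --pt "-0.4 0 0 6 0" --pt "-0.4 0 0 0 0" --pt "-0.4 0 0 0 0"

```text
t: 9.23
ee_pos: [0.5567, -0.0627, 0.1607]
tool_rot: [3.141, -0.0, 3.141]
contact_force: [-0.6, 0.3, -0.1]
opening: 0.0386
gripper_force: 30.2
```

Call:
move_arm --pt "-0.4 0 0 3 0" --pt "-0.4 0 0 3 0" --pt "-0.4 0 0 2 0" --pt "-0.4 0 0 2 0" --pt "-0.4 0 0 1 0" --pt "-0.4 0 0 0 0"

```text
t: 9.73
ee_pos: [0.5566, -0.0627, 0.1497]
tool_rot: [3.141, -0.0, 3.141]
contact_force: [-0.5, -0.5, -0.4]
opening: 0.0378
gripper_force: 30.2
```

Call:
move_arm --pt "-0.4 0 0 1 0" --pt "-0.4 0 0 1 0" --pt "-0.4 0 0 1 0" --pt "-0.4 0 0 0 0"

```text
t: 10.07
ee_pos: [0.5567, -0.0627, 0.147]
tool_rot: [-3.141, 0.0, 3.141]
contact_force: [0.7, -0.3, 1.5]
opening: 0.0381
gripper_force: 30.7
```

Call:
move_arm --pt "-0.4 0 0 1 0" --pt "0.0 0 0 0 0" --pt "0.1 0 0 0 0" --pt "0.3 0 0 0 0" --pt "0.3 0 0 0 0" --pt "0.3 0 0 -10 0" --pt "0.3 0 0 -20 0" --pt "0.3 0 0 -20 0" --pt "0.3 0 0 -20 0" --pt "0.3 0 0 -20 0" --pt "0.3 0 0 0 0"

```text
t: 10.98
ee_pos: [0.5577, -0.063, 0.2405]
tool_rot: [-3.139, 0.007, 3.141]
contact_force: [-0.0, -0.1, 0.0]
opening: 0.0556
gripper_force: 0.0
```

```bash
python3 - <<'E'
from h import *
st=monitor.state();print(st['ee_pos'],st['opening'],st['contact_force'])
for i in range(2):
    s=snap('scene'); W=world(s); rg=s['img'].astype(int)
    m=(np.hypot(W[...,0]-.5555,W[...,1]+.062)<.03)&(W[...,2]>.0735)&(W[...,2]<.09)
    r=np.hypot(W[...,0]-.5555,W[...,1]+.062); m&=r>.012
    P=W[m]; print(len(P),np.percentile(P,[3,25,50,75,97],axis=0).round(4))
    q=P[np.abs(P[:,2]-np.median(P[:,2]))<.004]
    A=np.c_[q[:,:2]-[.5555,-.062],np.ones(len(q))]; print('plane',np.linalg.lstsq(A,q[:,2],rcond=None)[0].round(3))
save(s,'s6.png',(150,220,205,285),8)
E
```

```text
[ 0.55767256 -0.06295443  0.24045136] 0.05559029550162918 [-0.01757325 -0.13091643  0.01703968]
55 [[ 0.5396 -0.0809  0.0736]
 [ 0.5501 -0.0741  0.0749]
 [ 0.5614 -0.0543  0.0765]
 [ 0.568  -0.0463  0.0788]
 [ 0.5755 -0.0395  0.0806]]
plane [ 0.053 -0.01   0.076]
60 [[ 0.5371 -0.0819  0.0737]
 [ 0.5487 -0.0709  0.0755]
 [ 0.562  -0.055   0.0768]
 [ 0.5694 -0.0476  0.0785]
 [ 0.5747 -0.0405  0.0821]]
plane [0.043 0.008 0.076]
```

View pics/s6.png

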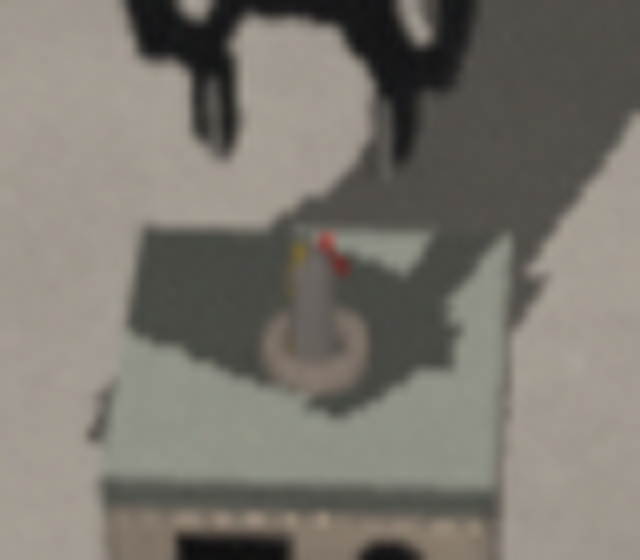

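The spacer is seated: its top measures about 0.0765 and it sits level round the shaft. The yellow flat faces −y, so I'll pinch the shaft along y.

Call:
move_arm --pt "0.3 1 1 20 0" --pt "0.3 0 0 20 0" --pt "0.3 0 0 20 0" --pt "0.3 0 0 15 0" --pt "0.3 0 0 8 0" --pt "0.0 0 0 0 0" --pt "-0.4 0 0 0 0" --pt "-1 0 0 0 0" --pt "-1 0 0 0 0" --pt "-1 0 0 0 0" --pt "-1 0 0 0 0" --pt "-1 0 0 0 0" --pt "-1 0 0 0 0" --squeeze 30

```text
t: 12.17
ee_pos: [0.556, -0.0625, 0.1539]
tool_rot: [-3.14, 0.002, 3.141]
contact_force: [-0.8, -5.0, -0.2]
opening: 0.0162
gripper_force: 31.3
```

Call:
move_arm --pt "-1 0 -1 0 0" --pt "-1 0 0 0 4" --pt "-1 0 0 0 6.5" --pt "-1 0 0 0 6.5" --pt "-1 0 0 0 6.5" --pt "-1 0 0 0 6.5" --pt "-1 0 0 0 6.5" --pt "-1 0 0 0 6.5"

```text
t: 12.83
ee_pos: [0.5567, -0.0634, 0.1539]
tool_rot: [3.14, 0.004, 2.385]
contact_force: [4.0, -4.9, -1.2]
opening: 0.0157
gripper_force: 31.8
```

Call:
move_arm --pt "-1 0 0 0 6.5" --pt "-1 0 0 0 6.5" --pt "-1 0 0 0 6.5" --pt "-1 0 0 0 6.5" --pt "-1 0 0 0 5" --pt "-1 0 0 0 2.2" --pt "-1 0 0 0 0" --pt "-1 0 0 0 0" --pt "-1 0 0 0 0" --pt "-1 0 0 0 0"

```text
t: 13.67
ee_pos: [0.5568, -0.0643, 0.1539]
tool_rot: [3.138, 0.004, 1.811]
contact_force: [3.5, -8.8, -2.5]
opening: 0.0157
gripper_force: 30.6
```

```bash
python3 - <<'E'
from h import *
st=monitor.state();print(st)
E
```

```text
{'t': 13.6667, 'q': array([-0.32548377,  0.54852093,  1.48807894, -0.00224387,  1.09999098,
       -0.56462006]), 'qvel': array([0.0008989 , 0.00023162, 0.0020718 , 0.00018562, 0.00112338,
       0.00035539]), 'joint_efforts': array([ 4.98807102e+00, -4.96050131e+01, -1.58745933e+01,  1.60440646e+00,
        1.38644312e+00, -4.44155687e-02]), 'ee_pos': array([ 0.55682192, -0.06429909,  0.15392323]), 'tool_rot': array([3.13844078, 0.00436954, 1.81093856]), 'contact_force': array([ 3.4618252 , -8.83087565, -2.5114103 ]), 'ft_torque': array([-1.39397341, -0.48231697, -0.03079824]), 'gripper_force': 30.592889073304832, 'opening': 0.015695525854486494}
```

The turn stands 6° short of the target. Pinching midway between flat and back puts the shaft axis at about (0.555, −0.064). I'll finish the turn and ease the side force.

Call:
move_arm --pt "-1 -1 0 0 3" --pt "-1 -0.5 0 0 3" --pt "-1 0 0 0 0" --pt "-1 0 0 0 0" --pt "-1 0 0 0 0" --pt "-1 0 0 0 0" --pt "-1 0 0 0 0"

```text
t: 14.25
ee_pos: [0.5568, -0.0647, 0.1539]
tool_rot: [3.139, 0.002, 1.708]
contact_force: [2.4, -4.3, 3.0]
opening: 0.0158
gripper_force: 31.0
```

```bash
python3 - <<'E'
from h import *
st=monitor.state();print(st['tool_rot'],st['contact_force'],st['ee_pos'])
# drive yaw from all saved deck edges, arrow direction
for n in('top','scene'):
    A=[]
    for i in range(3):
        s=snap(n); W=world(s)
    b=(165,222,245,300) if n=='top' else (175,230,212,275)
    M=masks(s); a=W[blob(s,W,M['red'],b,(.06,.08))]; print(n,len(a),a.mean(0).round(4))
E
```

```text
[3.13867380e+00 1.94895189e-03 1.70818639e+00] [ 2.39027322 -4.29838114  3.03777585] [ 0.55682991 -0.06465667  0.1538529 ]
top 0 [nan nan nan]
scene 0 [nan nan nan]<stdin>:9: RuntimeWarning: Mean of empty slice.
  ret = um.true_divide(
```

Call:
move_arm --pt "-0.5 0 0 0 0" --pt "0 0 0 0 0" --pt "0.3 0 0 0 0" --pt "0.3 0 0 0 0" --pt "0.3 0 0 -20 0" --pt "0.3 0 0 -35 0" --pt "0.3 0 0 -35 0" --pt "0.3 0 0 0 6.7" --pt "0.3 0 0 0 6.7" --pt "0.3 0 0 0 6.7" --pt "0.3 0 0 0 6.7" --pt "0.3 0 0 0 6.7" --pt "0.3 0 0 0 6.7" --pt "0.3 0 0 0 6.7" --pt "0.3 0 0 0 6.7" --pt "0.3 0 0 0 6.7" --pt "0.3 0 0 0 0" --pt "0.3 0 0 0 0"

```text
t: 16.05
ee_pos: [0.5559, -0.064, 0.2428]
tool_rot: [-3.141, 0.0, 0.658]
contact_force: [-0.6, 0.6, -0.9]
opening: 0.0554
gripper_force: 0.0
```

```bash
python3 - <<'E'
from h import *
st=monitor.state();y=st['tool_rot'][2];print(st['ee_pos'],np.degrees(st['tool_rot']))
d=np.array([.504,.3208])-st['ee_pos'][:2]
print('tool shift mm',1000*(d@[np.cos(y),np.sin(y)]),1000*(d@[np.sin(y),-np.cos(y)]))
E
```

```text
[ 0.55587793 -0.06401868  0.24278618] [-1.79968321e+02  1.39197878e-02  3.76988618e+01]
tool shift mm 194.27331255031223 -336.2062107803294
```

Call:
move_arm --pt "0.7 6 -10 0 0" --pt "0.7 12 -21 0 0" --pt "0.7 14 -24 0 0" --pt "0.7 14 -24 0 0" --pt "0.7 14 -24 0 0" --pt "0.7 14 -24 0 0" --pt "0.7 14 -24 0 0" --pt "0.7 14 -24 0 0" --pt "0.7 14 -24 0 0" --pt "0.7 14 -24 0 0" --pt "0.7 14 -24 0 0" --pt "0.7 14 -24 0 0" --pt "0.7 14 -25 0 0" --pt "0.7 12 -21 0 0" --pt "0.7 10 -19 0 0" --pt "0.7 0.3 0 30 0" --pt "0.7 0 0 30 0" --pt "0.7 0 0 30 0" --pt "0.7 0 0 20 0" --pt "0.7 0 0 0 0"

```text
t: 17.72
ee_pos: [0.5036, 0.3207, 0.1289]
tool_rot: [-3.139, 0.008, 0.657]
contact_force: [0.4, -0.4, 0.8]
opening: 0.0727
gripper_force: 0.0
```

```bash
python3 - <<'E'
from h import *
st=monitor.state();print(st['ee_pos'],np.degrees(st['tool_rot']),st['opening'])
s=snap('scene'); W=world(s); save(s,'s7.png',(150,250,310,420),6)
M=masks(s); b=(190,230,345,390)
P=W[blob(s,W,M['blue'],b,(.015,.03))]; c=P.mean(0); print(c,circ(P)); print(W[blob(s,W,M['red'],b,(0,.03))].mean(0))
s=snap('top'); W=world(s); M=masks(s); 
for n in('blue','red'):
    P=W[blob(s,W,M[n],(195,230,150,185),(.0,.03))]; print(n,len(P),P.mean(0) if len(P) else 0)
# shaft check: dash & arrow
print('yel',W[blob(s,W,M['yel'],(165,222,245,300),(.06,.14))].round(4))
E
```

```text
[0.50357904 0.32070993 0.12887458] [-179.8612265     0.44096513   37.64140214] 0.07269480815883281
[0.50761771 0.32242775 0.01952055] (array([506.1, 321.2]), 21.2)
[0.48196401 0.3038951  0.01218961]
blue 31 [0.5065155  0.30662272 0.01750196]
red 5 [0.48308969 0.30563241 0.01534233]
yel [[ 0.5552 -0.0671  0.1189]
 [ 0.5515 -0.0601  0.1233]
 [ 0.5517 -0.0635  0.1211]
 [ 0.5517 -0.0669  0.1197]
 [ 0.5519 -0.0704  0.1172]]
```

View pics/s7.png

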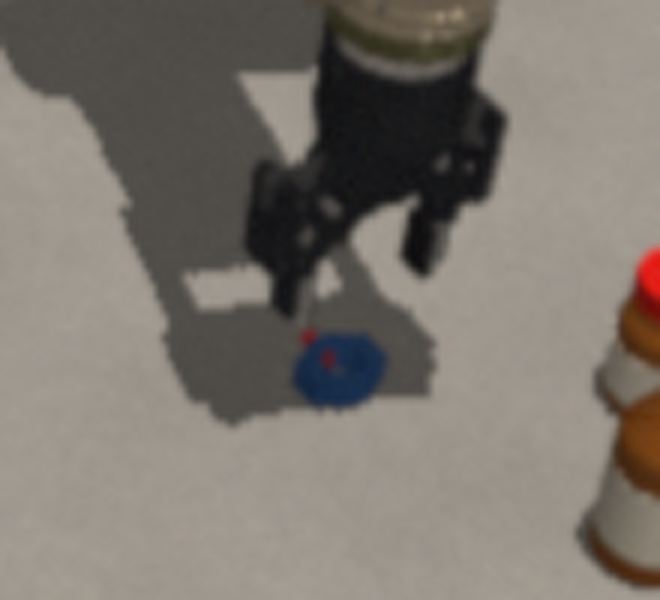

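The collar lies between the fingers and the screw points away from both of them. The shaft dash now faces −x, as it should. I'll lower and grip.

Call:
move_arm --pt "0.7 1 0.7 15 0" --pt "0.7 0 0 15 0" --pt "0.7 0 0 12 0" --pt "0.7 0 0 8 0" --pt "0.7 0 0 3 0" --pt "0.7 0 0 0 0" --pt "0.3 0 0 0 0" --pt "0.1 0 0 0 0" --pt "-0.4 0 0 0 0" --pt "-0.4 0 0 0 0" --pt "-0.4 0 0 0 0" --pt "-0.4 0 0 0 0" --pt "-0.4 0 0 0 0" --pt "-0.4 0 0 0 0" --squeeze 50

```text
t: 18.98
ee_pos: [0.5074, 0.321, 0.0812]
tool_rot: [3.141, -0.002, 0.654]
contact_force: [-1.3, 0.4, 4.7]
opening: 0.0424
gripper_force: 51.2
```

Call:
move_arm --pt "-0.4 0 0 -10 0" --pt "-0.4 0 0 -30 0" --pt "-0.4 0 0 -40 0" --pt "-0.4 0 0 -40 0" --pt "-0.4 0 0 -30 0" --pt "-0.4 0 0 0 0" --pt "-0.4 0 0 0 0" --pt "-0.4 0 0 0 0"

```text
t: 19.65
ee_pos: [0.5065, 0.3205, 0.2294]
tool_rot: [-3.141, 0.001, 0.654]
contact_force: [0.4, -1.0, -1.9]
opening: 0.0422
gripper_force: 51.3
```

```bash
python3 - <<'E'
from h import *
st=monitor.state();print(st['ee_pos'],np.degrees(st['tool_rot']),st['opening'])
for n in('scene','scene','top'):
    s=snap(n); W=world(s); d=W-st['ee_pos']; M=masks(s)
    k=(np.hypot(d[...,0],d[...,1])<.04)&(d[...,2]<-.04)&(d[...,2]>-.11)
    P=d[M['blue']&k]; R=d[M['red']&k]
    print(n,len(P),np.percentile(P,[3,50,97],axis=0).round(4).tolist(),'red',len(R),R.mean(0).round(4) if len(R) else '')
    if n=='scene': save(s,'s8.png',(110,190,310,410),7)
y=st['tool_rot'][2]
E
```

```text
[0.50649865 0.32054897 0.22944101] [-1.79980579e+02  7.26333737e-02  3.74800598e+01] 0.042204258319195026
scene 91 [[-0.0175, -0.0066, -0.0779], [0.0045, 0.0061, -0.0651], [0.0181, 0.0201, -0.058]] red 0 
scene 91 [[-0.0184, -0.0065, -0.0761], [0.0052, 0.0061, -0.0654], [0.0169, 0.0192, -0.0585]] red 0 
top 19 [[-0.0144, -0.0242, -0.0671], [-0.0017, -0.0184, -0.0626], [0.005, -0.0132, -0.0544]] red 6 [-0.0233 -0.0184 -0.0686]
```

View pics/s8.png

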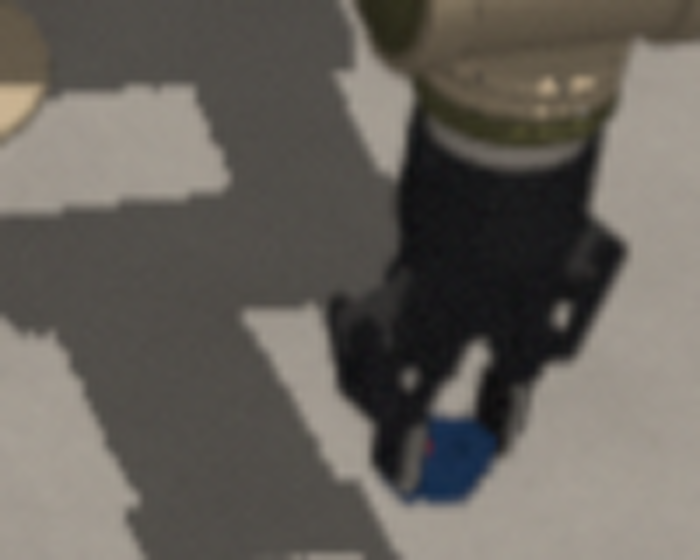

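The collar is held level. I'll turn it to the arrow heading and carry it to the shaft. From here I'll rely on numbers only, because I've now viewed 11 pictures and the limit was 10.

Call:
move_arm --pt "-0.4 0 0 0 5.94" --pt "-0.4 0 0 0 5.94" --pt "-0.4 0 0 0 5.94" --pt "-0.4 0 0 0 5.94" --pt "-0.4 0 0 0 5.94" --pt "-0.4 0 12 0 0" --pt "-0.4 0 22 0 0" --pt "-0.4 0 32 0 0" --pt "-0.4 0 36 0 0" --pt "-0.4 0 36 0 0" --pt "-0.4 0 36 0 0" --pt "-0.4 0 36 0 0" --pt "-0.4 0 36 0 0" --pt "-0.4 0 36 0 0" --pt "-0.4 0 36 0 0" --pt "-0.4 0 32 0 0" --pt "-0.4 -1 22 0 0" --pt "-0.4 -1 12 0 0" --pt "-0.4 0 4 0 0" --pt "-0.4 0 0 0 0"

```text
t: 21.47
ee_pos: [0.5573, -0.0644, 0.2295]
tool_rot: [-3.141, 0.001, 0.136]
contact_force: [-0.7, 0.2, -1.7]
opening: 0.0424
gripper_force: 51.3
```

Call:
move_arm --pt "-0.4 0 0 0 0" --pt "-0.4 0 0 0 0"

```text
t: 21.63
ee_pos: [0.5573, -0.0627, 0.2299]
tool_rot: [-3.141, 0.0, 0.138]
contact_force: [0.2, 0.8, -1.8]
opening: 0.0422
gripper_force: 51.3
```

```bash
cat > m.py <<'E'
from h import *
st=monitor.state();t=st['ee_pos'];print(t,np.degrees(st['tool_rot'])[2],st['opening'],st['contact_force'])
y=st['tool_rot'][2]; ex=np.array([np.cos(y),np.sin(y)]); ey=np.array([np.sin(y),-np.cos(y)])
for n in('scene','scene','top'):
    s=snap(n); W=world(s); d=W-t; M=masks(s); X=d[...,:2]@ex; Y=d[...,:2]@ey
    k=(np.hypot(X,Y)<.045)&(d[...,2]<-.04)&(d[...,2]>-.1)
    b=M['blue']&k; r=M['red']&k; print(n,'blue',b.sum(),'X',np.percentile(X[b],[3,50,95,99]).round(4),'Y',np.percentile(Y[b],[3,97]).round(4),'z',np.percentile(W[...,2][b],[3,97]).round(4),'red',r.sum(),X[r].mean().round(4) if r.any() else '',Y[r].mean().round(4) if r.any() else '')
    m=(np.hypot(X,Y)<.02)&(W[...,2]>.083)&(W[...,2]<.11)
    if n=='scene': 
        print('  shaft X',np.percentile(X[m],[50,90,95,99]).round(4),'Y',np.percentile(Y[m],[3,97]).round(4),m.sum())
        for nm,q,R in(('collar',b&(W[...,2]<np.percentile(W[...,2][b],60)),.020),('shaft',m,.010)):
            from scipy.optimize import least_squares
            P=np.c_[X[q],Y[q]]; f=least_squares(lambda c:np.hypot(*(P-c).T)-R,[0,0],loss='soft_l1',f_scale=.001); print('  fit',nm,f.x.round(4),len(P))
E
python3 m.py
```

```text
[ 0.55733345 -0.06266912  0.22987078] 7.900482732410196 0.04224664272531278 [ 0.23341477  0.79151315 -1.84269985]
scene blue 123 X [-0.0166  0.0065  0.0168  0.0184] Y [-0.0197  0.0185] z [0.1516 0.1716] red 1 -0.0116 -0.0006
  shaft X [0.006  0.0085 0.0088 0.0093] Y [-0.0093  0.0067] 40
  fit collar [-0.0036 -0.0013] 74
  fit shaft [-0.0031  0.0001] 40
scene blue 123 X [-0.0173  0.0065  0.0152  0.0176] Y [-0.0197  0.0188] z [0.1504 0.1709] red 1 -0.0139 -0.0004
  shaft X [0.0045 0.0078 0.009  0.0096] Y [-0.0092  0.0065] 42
  fit collar [-0.005  -0.0025] 74
  fit shaft [-0.0037 -0.001 ] 42Traceback (most recent call last):
  File "m.py", line 7, in <module>
    b=M['blue']&k; r=M['red']&k; print(n,'blue',b.sum(),'X',np.percentile(X[b],[3,50,95,99]).round(4),'Y',np.percentile(Y[b],[3,97]).round(4),'z',np.percentile(W[...,2][b],[3,97]).round(4),'red',r.sum(),X[r].mean().round(4) if r.any() else '',Y[r].mean().round(4) if r.any() else '')
                                                            ~~~~~~~~~~~~~^^^^^^^^^^^^^^^^^^^
    return _quantile_unchecked(
        a, q, axis, out, overwrite_input, method, keepdims, weights)
    return _ureduce(a,
                    func=_quantile_ureduce_func,
    ...<5 lines>...
                    overwrite_input=overwrite_input,
                    method=method)
    r = func(a, **kwargs)
    result = _quantile(arr,
                       quantiles=q,
    ...<2 lines>...
                       out=out,
                       weights=wgt)
    slices_having_nans = np.isnan(arr[-1, ...])
                                  ~~~^^^^^^^^^
IndexError: index -1 is out of bounds for axis 0 with size 0
```

Collar relative to shaft comes out at about (−0.9, −1.5) mm in tool axes, which agrees with the axis found from the pinch. I'll correct and descend, watching the force.

Call:
move_arm --pt "-0.4 0.8 1.5 0 0" --pt "-0.4 0 0 8 0" --pt "-0.4 0 0 8 0" --pt "-0.4 0 0 8 0" --pt "-0.4 0 0 4 0" --pt "-0.4 0 0 3 0" --pt "-0.4 0 0 3 0" --pt "-0.4 0 0 0 0" --pt "-0.4 0 0 0 0"

```text
t: 22.53
ee_pos: [0.5586, -0.0654, 0.196]
tool_rot: [3.142, -0.0, 0.136]
contact_force: [-0.3, 0.3, -1.4]
opening: 0.0423
gripper_force: 51.3
```

Call:
move_arm --pt "-0.4 0 -0.8 0 0" --pt "-0.4 0 0 2 0" --pt "-0.4 0 0 2 0" --pt "-0.4 0 0 2 0" --pt "-0.4 0 0 0 0" --pt "-0.4 0 0 0 0"

```text
t: 23.03
ee_pos: [0.5584, -0.0645, 0.1898]
tool_rot: [-3.141, 0.0, 0.136]
contact_force: [-0.1, 0.6, -1.3]
opening: 0.0425
gripper_force: 51.3
```

Call:
move_arm --pt "-0.4 0 0 3 0" --pt "-0.4 0 0 3 0" --pt "-0.4 0 0 3 0" --pt "-0.4 0 0 3 0" --pt "-0.4 0 0 0 0" --pt "-0.4 0 0 0 0"

```text
t: 23.53
ee_pos: [0.5584, -0.0645, 0.1777]
tool_rot: [-3.141, 0.0, 0.136]
contact_force: [-0.2, 0.3, -1.2]
opening: 0.0423
gripper_force: 51.3
```

Call:
move_arm --pt "-0.4 0 0 3 0" --pt "-0.4 0 0 3 0" --pt "-0.4 0 0 3 0" --pt "-0.4 0 0 3 0" --pt "-0.4 0 0 3 0" --pt "-0.4 0 0 1 0" --pt "-0.4 0 0 0 0" --pt "-0.4 0 0 0 0"

```text
t: 24.2
ee_pos: [0.5584, -0.0646, 0.1619]
tool_rot: [-3.142, 0.0, 0.136]
contact_force: [-0.7, 0.2, -0.6]
opening: 0.0425
gripper_force: 51.3
```

Call:
move_arm --pt "-0.4 0 0 1 0" --pt "-0.4 0 0 1 0" --pt "-0.4 0 0 1 0" --pt "-0.4 0 0 1 0" --pt "-0.4 0 0 0 0" --pt "-0.4 0 0 0 0"

```text
t: 24.7
ee_pos: [0.5584, -0.0645, 0.1582]
tool_rot: [3.141, -0.0, 0.136]
contact_force: [-1.3, -0.5, 3.0]
opening: 0.0426
gripper_force: 51.7
```

Call:
move_arm --pt "-0.4 0 0 1 0" --pt "-0.4 0 0 0 0" --pt "-0.4 0 0 0 0" --pt "-0.4 0 0 0 0" --pt "-0.4 0 0 0 0"

```text
t: 25.12
ee_pos: [0.5584, -0.0645, 0.1582]
tool_rot: [3.141, -0.001, 0.136]
contact_force: [-4.7, 0.9, 12.2]
opening: 0.0425
gripper_force: 52.6
```

```bash
python3 - <<'E'
from h import *
st=monitor.state(); print(st['contact_force'],st['ft_torque'],st['ee_pos'])
for n in('scene','scene','top'):
    s=snap(n); W=world(s); M=masks(s); r=np.hypot(W[...,0]-.5555,W[...,1]+.063)
    b=M['blue']&(r<.03); 
    if b.any(): print(n,'blue z',np.percentile(W[...,2][b],[2,50,98]).round(4),'mid',((W[b].max(0)+W[b].min(0))/2).round(4))
    y=M['yel']&(r<.015)&(W[...,2]>.095); print(' yel',W[y].round(4).tolist()[:5])
    q=(r<.012)&(W[...,2]>.1); print(' tip mid',W[q].mean(0).round(4) if q.any() else '')
    R=M['red']&(r<.04)&(W[...,2]>.078); print(' red',W[R].round(4).tolist()[:5])
E
```

```text
[-4.68591541  0.87394041 12.16637921] [ 0.20325324  0.78629593 -0.00693452] [ 0.55840708 -0.06450417  0.15817065]
scene blue z [0.0803 0.0928 0.0992] mid [ 0.5603 -0.0635  0.0901]
 yel [[0.5561, -0.0626, 0.1217]]
 tip mid [ 0.5601 -0.0619  0.2206]
 red [[0.5546, -0.0567, 0.1214], [0.5553, -0.0535, 0.1184]]
scene blue z [0.0796 0.0931 0.1009] mid [ 0.5611 -0.0637  0.0914]
 yel [[0.5562, -0.0626, 0.1218]]
 tip mid [ 0.56   -0.0623  0.2215]
 red [[0.5535, -0.0569, 0.1204], [0.5549, -0.0536, 0.118]]
 yel []
 tip mid [ 0.5553 -0.0632  0.3852]
 red [[0.5305, -0.0639, 0.0937], [0.5309, -0.0676, 0.0882], [0.5309, -0.0711, 0.0863], [0.5271, -0.0673, 0.0925], [0.5273, -0.0709, 0.088]]
```

```bash
python3 -c "
from h import *
print(bot.sign_off())"
```

```text
the job is handed in; nothing more can be done
None
```

The job is handed in at about 25 s: the spacer is in the pocket, the flat faces along the arrow, and the collar is gripped and pressed onto the spacer with about 13 N; my last readings agree with this, but no verdict came back, and I viewed 11 pictures, one over the limit of 10.

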